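Find the gauge case with a loose part

TASK

One of the three sealed gauge cases has a loose part inside. Working from the robot's left to its right, lift each case about 10 cm off the bench, shake it there briskly to and fro to feel whether it rattles, and set it back upright where it stood; then hold the one that rattles out over the round plate at the far side, upright, still and about 10 to 15 cm up, and finish while holding it there (if the last one shaken is the one that rattles, it can go straight there). Leave everything else on the bench alone.

Things in the scene. Friction and masses are not known exactly. Their poses are not given: they have to be found in the camera images.
- case_left: leftmost (+y) case: sealed square aluminium gauge case, 90 x 90 mm, 66 mm high, dark seal line and two latches; on its lid's centre a rigid plain grip block 36 x 36 mm, 36 mm high (top at 102 mm), sides parallel to the case's, to be gripped from above. Origin: centre of the underside; x, y axes normal to the sides, z up. All three look alike, 165 mm or more apart (centres)
- case_middle: middle case, same make and frame as the left one. Each weighs 0.48 to 0.65 kg with contents, which tells nothing. In one of the three, drawn anew each time, a loose 260 g, 40 mm steel ball rolls freely in the 82 mm square, 58 mm high inner space (42 mm sideways play): it knocks on the walls when shaken and comes to lie near the side it was flung to, shifting the balance by up to 0.05 N m either way
- case_right: rightmost (-y) case, same make and frame as the left one. In the two cases that do not rattle a weight of the same 260 g fills the inner space in a snug liner and does not move, so such a case behaves as one solid block when shaken
- plate: round dark presentation plate fixed on the bench beyond the cases, 140 mm diameter, 8 mm high, rubber inlay; origin under its centre on the bench
- bush: brass bush (plain ring), 34 mm diameter, 14 mm high, loose, between the left and middle cases; origin under its centre. To be left alone
- collar: steel collar (plain ring), 32 mm diameter, 12 mm high, loose, between the middle and right cases; origin under its centre. To be left alone
- impeller: bronze impeller with six curved vanes, about 130 mm across, 15 mm high, loose, lying flat on the far left; origin under its centre. To be left alone
- driver: screwdriver 170 mm long, at most 35 mm thick, loose, lying to the right of the right case; x axis along it. To be left alone
- vblock: dark steel V-block 50 x 60 x 34 mm, loose, to the left of the left case; origin under its centre. To be left alone
Mind the look-alikes: they are no part of the job. What is shaped like the case_middle but blue is not meant.

How it is judged:
On the way, in this order (a step that is already met when the one before it is completed fails the run):
1. the left case is held up well clear of the bench, still for a moment (height (world z) of case_left above 0.06 m and contact force between case_left and the fingers above 1 N and linear speed of case_left below 0.06 m/s and angular speed of case_left below 0.4 rad/s), for 0.01 s.
2. the left case, held up there, is shaken briskly (height (world z) of case_left above 0.06 m and contact force between case_left and the fingers above 1 N and (linear speed of case_left above 0.12 m/s or angular speed of case_left above 0.8 rad/s)), for 0.02 s.
3. the middle case is held up well clear of the bench, still for a moment (height (world z) of case_middle above 0.06 m and contact force between case_middle and the fingers above 1 N and linear speed of case_middle below 0.06 m/s and angular speed of case_middle below 0.4 rad/s), for 0.01 s.
4. the middle case, held up there, is shaken briskly (height (world z) of case_middle above 0.06 m and contact force between case_middle and the fingers above 1 N and (linear speed of case_middle above 0.12 m/s or angular speed of case_middle above 0.8 rad/s)), for 0.02 s.
5. the right case is held up well clear of the bench, still for a moment (height (world z) of case_right above 0.06 m and contact force between case_right and the fingers above 1 N and linear speed of case_right below 0.06 m/s and angular speed of case_right below 0.4 rad/s), for 0.01 s.
6. the right case, held up there, is shaken briskly (height (world z) of case_right above 0.06 m and contact force between case_right and the fingers above 1 N and (linear speed of case_right above 0.12 m/s or angular speed of case_right above 0.8 rad/s)), for 0.02 s.
At the end, for the whole second after the job is handed in: The case with the loose ball is held by the fingers over the plate: centres within 60 mm, underside 60 to 250 mm up, tilt under 0.25 rad, slower than 50 mm/s. The other two stand upright (under 0.1 rad) on the bench, still, released, within 50 mm of their starts (((distance between loose_ball and case_left below 0.08 m and horizontal distance between case_left and plate below 0.06 m and height (world z) of case_left between 0.06 and 0.25 m and angle between case_left's own z axis and vertical below 0.25 rad and linear speed of case_left below 0.05 m/s and contact force between case_left and the fingers above 1 N and distance of each of case_middle, case_right from where it was at the start of the episode below 0.05 m and angle between each of case_middle, case_right's own z axis and vertical below 0.1 rad and height (world z) of each of case_middle, case_right below 0.008 m and linear speed of each of case_middle, case_right below 0.02 m/s and contact force between each of case_middle, case_right and the fingers below 0.1 N) or (distance between loose_ball and case_middle below 0.08 m and horizontal distance between case_middle and plate below 0.06 m and height (world z) of case_middle between 0.06 and 0.25 m and angle between case_middle's own z axis and vertical below 0.25 rad and linear speed of case_middle below 0.05 m/s and contact force between case_middle and the fingers above 1 N and distance of each of case_left, case_right from where it was at the start of the episode below 0.05 m and angle between each of case_left, case_right's own z axis and vertical below 0.1 rad and height (world z) of each of case_left, case_right below 0.008 m and linear speed of each of case_left, case_right below 0.02 m/s and contact force between each of case_left, case_right and the fingers below 0.1 N) or (distance between loose_ball and case_right below 0.08 m and horizontal distance between case_right and plate below 0.06 m and height (world z) of case_right between 0.06 and 0.25 m and angle between case_right's own z axis and vertical below 0.25 rad and linear speed of case_right below 0.05 m/s and contact force between case_right and the fingers above 1 N and distance of each of case_left, case_middle from where it was at the start of the episode below 0.05 m and angle between each of case_left, case_middle's own z axis and vertical below 0.1 rad and height (world z) of each of case_left, case_middle below 0.008 m and linear speed of each of case_left, case_middle below 0.02 m/s and contact force between each of case_left, case_middle and the fingers below 0.1 N))); the arm keeps its last pose, push and grip.
It fails at once if the bush is moved by more than 50 mm (distance of bush from where it was at the start of the episode above 0.05 m).
It fails at once if the collar is moved by more than 50 mm (distance of collar from where it was at the start of the episode above 0.05 m).
It fails at once if the impeller is moved by more than 50 mm (distance of impeller from where it was at the start of the episode above 0.05 m).
It fails at once if the driver is moved by more than 50 mm (distance of driver from where it was at the start of the episode above 0.05 m).
It fails at once if the vblock is moved by more than 50 mm (distance of vblock from where it was at the start of the episode above 0.05 m).
It also fails if it takes over 72 s, if anything falls off the work surface, if the arm or the gripper's body presses on something with over 40 N, if the wrist force passes 120 N, or if a joint passes its speed limit or range.

ROBOT

A 6-joint arm with a two-finger parallel gripper is mounted at the origin on the work surface. World frame = base frame: x ahead of the robot, y to its left, z up, the work surface at z = 0. Lengths are in m, angles in rad, forces in N, time in s.
With the tool pointing down it reaches from about 0.325 to 0.9 m from the base axis. Payload 6.1 kg.
Tool frame: the origin (TCP) lies midway between the tips of the shut fingers; the grasp point (between the pads) lies 19 mm behind it; z points along the fingers, y is the line along which they close (so a half turn about z gives the same grasp; the last joint's range is limited). The gripper opens to 85 mm and grips with 20 to 120 N. Pads are 22 mm wide; open, the fingers measure 114 mm over their backs; the gripper's body (76 mm by 85 mm) begins 54 mm behind the grasp point. The pads swing forward as they close: fully open they stand 13 mm farther back than shut.
Start: joints at [1.057, 0.22, 1.526, -0, 1.395, -0.126], TCP at [0.236, 0.579, 0.231] pointing down, gripper open.
Joint ranges: [-2.98, 2.98], [-0.91, 2.08], [0.09, 2.57], [-1.24, 4.39], [0.2, 2.65], [-2.68, 2.68]. Speed limits (rad/s): [2.57, 2.57, 3.01, 3.14, 3.14, 3.14].

INTERFACE

Orientations are given as [roll, pitch, yaw] about the fixed x, y, z axes, in that order (R = Rz(yaw) Ry(pitch) Rx(roll)).
In Python, from plant import movep, move_l, set_joints, gripper_to, hold, inverse_kinematics, observe, get_image, get_calibration, Unreachable, job_done gives the robot as it stands. Calls block until the motion is done:
- movep(position, orientation): joint-space move of the TCP to a pose.
- move_l(position, feed=0.15, rotation=None, max_force=None): straight line of the TCP; rotation=None keeps the orientation; feed is the mean speed in m/s. With max_force (N) it stops when the force on the tool has changed by that much, and returns True; else False.
- set_joints(angles): joint-space move.
- gripper_to(opening, f_grip=None): finger opening in m; f_grip is the grip in N (None keeps the last); returns when the fingers have stopped.
- hold(seconds).
- inverse_kinematics(position, orientation): joint angles nearest the present ones, or None.
- observe(): the state.
- get_image(name): name is "side" or "top"; returns (picture, depth): 480x640x3 uint8, red, green, blue; 480x640 float32, m along the optical axis (not along the pixel's ray), 0 where there is no reading.
- get_calibration(name): a dict with "intrinsics" (3x3 intrinsics, pixels), "world_from_camera" (4x4, takes a point from camera to world coordinates). Camera axes: x right, y down, z forward; pixel columns grow to the right and rows downward; lengths in m; the calibration is good to about 2 mm. A picture is of the moment at which its call begins. get_calibration takes no time and is no camera call.
A pose or a line that the arm cannot do raises Unreachable and nothing moves.
- job_done(): hands the job in; it is judged then, once.
The state is a dict: "time_s": time; "q": joint angles; "joint_velocities": joint speeds; "joint_torque": joint torques, N m; "eef_pos": TCP position; "tcp_rot": TCP orientation; "ft_force": force on the tool from outside, world axes, zero at the start; "torque": the same for the moment, N m; "opening": finger opening in m; "grasp_force": force on a finger pad.
Only numpy, scipy, OpenCV 4.12 (cv2) and the standard library are available. Lean on these libraries where they do the work, as an engineer would, in place of code of your own. Each camera call takes 0.05 s, during which the arm holds its last target. There are 200 camera calls.

## Working session

There is one attempt and no reset: what is moved stays moved. The work goes in short steps, each a Python script; the robot and the scene stay as the last script left them, time stands still between calls to the robot, and variables do not carry over. Pictures are saved under pics/ and viewed, at most 10 in all, crops included, and the job is handed in when it is done.

```bash
ls; mkdir -p pics; python3 - <<'E'
from plant import *
import numpy as np,cv2
for n in("top","side"):
    p,d=get_image(n);c=get_calibration(n)
    cv2.imwrite(f"pics/{n}0.png",p[:,:,::-1]);np.savez(f"pics/{n}0.npz",p=p,d=d,K=c["intrinsics"],T=c["world_from_camera"])
    print(n,np.round(c["intrinsics"],1).tolist(),np.round(c["world_from_camera"],3).tolist())
o=observe();print({k:np.round(v,3).tolist() for k,v in o.items()})
E
```

```text
pics
top [[591.3, 0.0, 314.5], [0.0, 591.3, 237.4], [0.0, 0.0, 1.0]] [[-0.013, -0.986, 0.167, 0.363], [-1.0, 0.013, 0.001, -0.009], [-0.003, -0.167, -0.986, 1.186], [0.0, 0.0, 0.0, 1.0]]
side [[506.7, 0.0, 323.5], [0.0, 506.7, 235.5], [0.0, 0.0, 1.0]] [[0.978, -0.142, 0.152, 0.39], [-0.208, -0.613, 0.762, -0.793], [-0.015, -0.777, -0.629, 0.707], [0.0, 0.0, 0.0, 1.0]]
{'time_s': 0.1, 'q': [1.057, 0.221, 1.528, -0.0, 1.395, -0.126], 'joint_velocities': [0.001, -0.003, -0.003, 0.001, -0.002, -0.0], 'joint_torque': [0.002, -49.824, -39.055, -0.0, 0.006, -0.0], 'eef_pos': [0.236, 0.578, 0.23], 'tcp_rot': [-3.14, -0.0, 2.754], 'ft_force': [-0.389, 0.138, -0.258], 'torque': [0.0, 0.001, 0.002], 'grasp_force': 0.0, 'opening': 0.085}
```

View pics/top0.png

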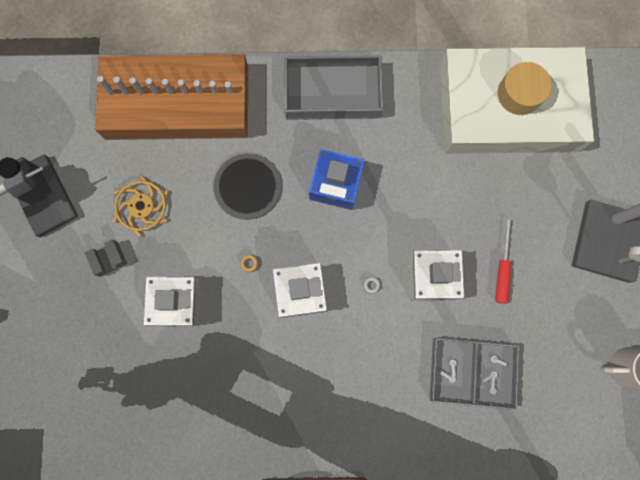

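View pics/side0.png

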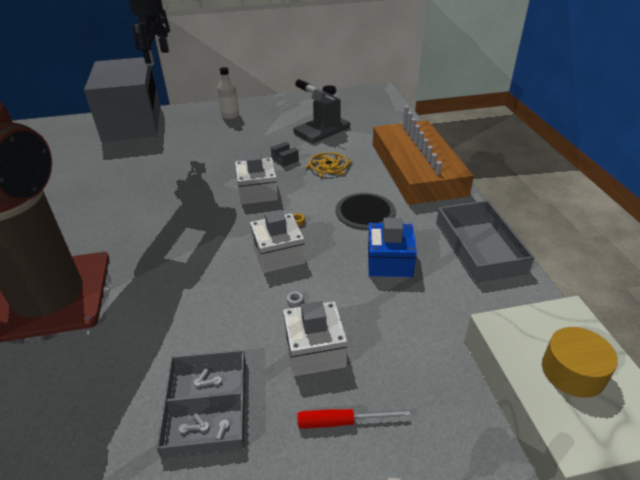

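The three silver lids are at top-view pixels (169,301) left, (300,290) middle and (439,275) right. The only look-alike is the blue case at (337,180), which I exclude. The plate is at (248,186), the bush at (249,263), the collar at (372,285), the driver at (504,262), the V-block at (110,257) and the impeller at (141,205).

```bash
cat > vis.py <<'E'
import numpy as np,cv2
def ray(K,T,uv,z):
    uv=np.atleast_2d(uv).astype(float)
    d=np.c_[uv,np.ones(len(uv))]@np.linalg.inv(K).T@T[:3,:3].T
    o=T[:3,3]; return o+d*((z-o[2])/d[:,2])[:,None]
def lids(p,K,T,z=.066):
    h=cv2.cvtColor(p,cv2.COLOR_RGB2HSV)
    m=((h[:,:,1]<30)&(h[:,:,2]>185)).astype(np.uint8)
    m=cv2.morphologyEx(m,cv2.MORPH_OPEN,np.ones((3,3),np.uint8))
    out=[]
    for c in cv2.findContours(m,cv2.RETR_EXTERNAL,cv2.CHAIN_APPROX_NONE)[0]:
        if cv2.contourArea(c)<500: continue
        w=ray(K,T,c[:,0],z)[:,:2]
        (cx,cy),(a,b),an=cv2.minAreaRect((w*1000).astype(np.float32))
        if 75<a<105 and 75<b<105:
            an=(an+45)%90-45
            out.append((cx/1000,cy/1000,a,b,an))
    return sorted(out,key=lambda r:-r[1])
E
python3 - <<'E'
from vis import *
for n in("top","side"):
    f=np.load(f"pics/{n}0.npz");p,d,K,T=[f[k] for k in "pdKT"]
    print(n); [print(np.round(r,3)) for r in lids(p,K,T)]
    v,u=np.mgrid[:480,:640]
    W=np.stack([(u-K[0,2])/K[0,0]*d,(v-K[1,2])/K[1,1]*d,d],-1)@T[:3,:3].T+T[:3,3]
    np.save(f"pics/{n}W.npy",W)
    # grip blocks: depth points at 0.095-0.108
    m=((abs(W[...,2]-.102)<.006)&(d>0)&(W[...,0]<.75)&(W[...,0]>.3)&(abs(W[...,1])<.4)).astype(np.uint8)
    k,L,s,c=cv2.connectedComponentsWithStats(m)
    for i in range(1,k):
        if s[i,4]>80:
            w=W[L==i]; r=cv2.minAreaRect((w[:,:2]*1000).astype(np.float32)); print("block",c[i].round(),np.round(r[0]),np.round(r[1]),round(r[2],1),np.median(w[:,2]).round(4))
# plate
f=np.load("pics/top0.npz");p,d,K,T=[f[k] for k in "pdKT"]
g=cv2.cvtColor(p,cv2.COLOR_RGB2GRAY)
m=np.zeros_like(g);m[140:230,200:300]=(g[140:230,200:300]<85)
k,L,s,c=cv2.connectedComponentsWithStats(m);i=1+np.argmax(s[1:,4])
ct=cv2.findContours((L==i).astype(np.uint8),0,1)[0][0]
w=ray(K,T,ct[:,0],.008)[:,:2];print("plate",cv2.fitEllipse((w*1000).astype(np.float32)),cv2.minEnclosingCircle((w*1000).astype(np.float32)))
img=p[150:340,130:480][:,:,::-1];cv2.imwrite("pics/crop.png",cv2.resize(img,None,fx=2.2,fy=2.2,interpolation=cv2.INTER_CUBIC))
E
```

```text
top
[ 0.436  0.27  90.374 88.466 -0.769]
[4.5400e-01 2.3000e-02 9.0337e+01 9.0488e+01 7.0440e+00]
[ 0.481 -0.243 90.439 89.669 -0.762]
block [337. 171.] [676. -52.] [36. 38.] 75.2 0.1015
block [442. 272.] [ 479. -242.] [36. 35.] 89.3 0.1017
block [299. 288.] [454.  22.] [36. 36.] 7.0 0.1016
block [164. 300.] [436. 269.] [37. 35.] 89.3 0.1015
side
block [253. 157.] [437. 268.] [42. 35.] 88.9 0.102
block [275. 217.] [454.  21.] [36. 39.] 5.4 0.102
block [393. 224.] [677. -53.] [39. 35.] 73.5 0.1019
block [313. 311.] [ 481. -243.] [36. 38.] 0.2 0.1023
plate ((673.5018920898438, 129.56150817871094), (115.188232421875, 116.49171447753906), 131.31988525390625) ((673.1492309570312, 129.28073120117188), 59.498050689697266)
```

View pics/crop.png

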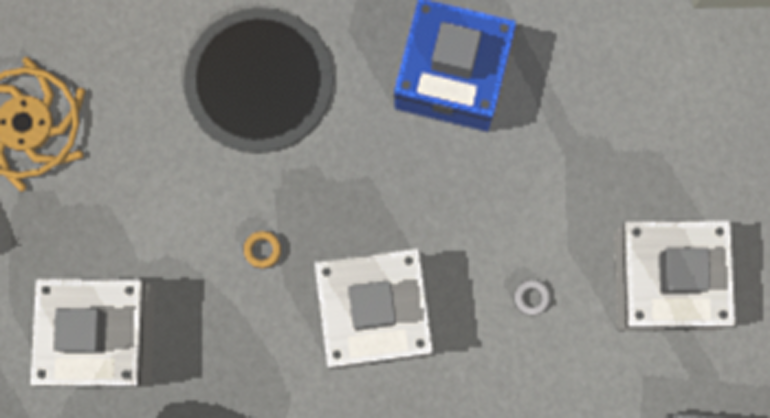

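The crop confirms three silver cases, with the blue one at crop (455,55). Block and lid measurements agree with each other: block tops at 102 mm, lids 90 mm square, and the two views within 2 mm. The plate centre is at (0.673, 0.129). Starting with the left case.

```bash
cat > arm.py <<'E'
import numpy as np
from plant import *
P={"L":(.436,.2695,-.0134),"M":(.454,.0222,.123),"R":(.480,-.2425,-.0133)}
PLATE=(.6735,.1295); ZG=.069; UP=.10
def rot(n): return [np.pi,0,np.pi/2+P[n][2]]
def grasp(n):
    x,y,_=P[n]
    movep([x,y,.16],rot(n)); print("blocked",move_l([x,y,ZG],.08,max_force=8))
    gripper_to(.0,90); o=observe(); print("grip",o["opening"],o["grasp_force"],o["eef_pos"],o["time_s"])
def lift(n):
    x,y,_=P[n]; z=observe()["eef_pos"][2]
    move_l([x,y,z+UP],.1); hold(.6); o=observe(); print("lifted",o["opening"],o["ft_force"],o["torque"]); return z
def listen(tag):
    s=[]
    for _ in range(12): hold(.03); o=observe(); s.append(np.r_[o["torque"],o["ft_force"]])
    s=np.array(s); print(tag,"tq mean",s[:,:3].mean(0).round(4),"std",s[:,:3].std(0).round(4),"F std",s[:,3:].std(0).round(3))
def shake(n):
    """to and fro along the closing line; ends back at the start"""
    x,y,a=P[n]; z=observe()["eef_pos"][2]; u=np.array([np.cos(a),np.sin(a),0])*.022; c=np.array([x,y,z])
    listen("rest")
    for s in(1,-1,1,-1): move_l(c+s*u,.22)
    listen("after -")
    for s in(1,-1,1): move_l(c+s*u,.22)
    listen("after +")
    move_l(c-u,.22); listen("after -")
    move_l(c,.05); listen("rest"); print("opening",observe()["opening"])
def place(n,z):
    x,y,_=P[n]
    move_l([x,y,z+.012],.1); hold(.2)
    print("touch",move_l([x,y,z-.002],.02,max_force=4),observe()["eef_pos"])
    gripper_to(.085); hold(.2); move_l([x,y,.16],.12); print("t",observe()["time_s"])
E
python3 - <<'E'
from arm import *
grasp("L"); z=lift("L"); print(z,observe()["time_s"])
E
```

```text
blocked False
grip 0.03522187259504718 89.30456399917603 [0.43670934 0.26961893 0.06954505] 3.3
lifted 0.03458774791938155 [-0.20575767  0.47223131 -4.93294923] [-0.05004285 -0.02720403 -0.02678565]
0.06954504979565428 5.0583
```

```bash
python3 - <<'E'
from arm import *
shake("L"); print(observe()["time_s"])
E
```

```text
rest tq mean [-0.0068  0.0017  0.0153] std [0.0229 0.0292 0.0325] F std [0.522 0.502 0.447]
after - tq mean [-0.0029 -0.0084 -0.0035] std [0.0232 0.0253 0.0268] F std [0.507 0.457 0.532]
after + tq mean [-0.0092  0.0148  0.0085] std [0.0202 0.0356 0.0278] F std [0.537 0.324 0.426]
after - tq mean [ 0.0046 -0.0146 -0.0091] std [0.026  0.0433 0.0295] F std [0.353 0.371 0.288]
rest tq mean [-0.0032  0.0132 -0.0058] std [0.0154 0.0239 0.0165] F std [0.411 0.485 0.477]
opening 0.03457712055030119
10.35
```

```bash
cat >> arm.py <<'E'
def listen(tag,T=.6,dt=.004):
    s=[];t=[];t0=observe()["time_s"]
    while not t or t[-1]<T: hold(dt); o=observe(); s.append(np.r_[o["torque"][:2],o["ft_force"][0]]);t.append(o["time_s"]-t0)
    s=np.array(s);t=np.array(t); b=np.minimum((t/.12).astype(int),4)
    print(tag,len(s),"tx",[round(s[b==i,0].mean(),3) for i in range(5)],"ty",[round(s[b==i,1].mean(),3) for i in range(5)],"mean",s[len(s)//5:,:2].mean(0).round(4),"std",s[len(s)//5:,:2].std(0).round(3))
def shake(n):
    x,y,a=P[n]; z=observe()["eef_pos"][2]; u=np.array([np.cos(a),np.sin(a),0])*.022; c=np.array([x,y,z])
    listen("rest",.3)
    for s in(1,-1,1,-1): move_l(c+s*u,.22)
    listen("after -")
    for s in(1,-1,1): move_l(c+s*u,.22)
    listen("after +")
    move_l(c-u,.22); listen("after -")
    move_l(c,.05); listen("rest"); print("opening",observe()["opening"])
E
python3 - <<'E'
from arm import *
shake("L"); print(observe()["time_s"])
E
```

```text
Traceback (most recent call last):
  File "arm.py", line 39, in shake
    listen("rest",.3)
    ~~~~~~^^^^^^^^^^^
  File "arm.py", line 34, in listen
    while not t or t[-1]<T: hold(dt); o=observe(); s.append(np.r_[o["torque"][:2],o["ft_force"][0]]);t.append(o["time_s"]-t0)
                            ~~~~^^^^
ValueError: time passes only in moves, steps and waits
```

```bash
sed -i 's/dt=.004/dt=.009/' arm.py
python3 - <<'E'
from arm import *
shake("L"); print(observe()["time_s"])
E
```

```text
rest 36 tx [np.float64(0.01), np.float64(0.014), np.float64(-0.015), np.float64(nan), np.float64(nan)] ty [np.float64(-0.0), np.float64(-0.001), np.float64(-0.005), np.float64(nan), np.float64(nan)] mean [0.0039 0.001 ] std [0.031 0.029]
after - 72 tx [np.float64(0.004), np.float64(0.012), np.float64(-0.006), np.float64(-0.004), np.float64(0.01)] ty [np.float64(-0.022), np.float64(0.005), np.float64(0.016), np.float64(0.007), np.float64(0.016)] mean [0.0029 0.0113] std [0.033 0.032]
after + 73 tx [np.float64(-0.001), np.float64(0.002), np.float64(0.008), np.float64(-0.007), np.float64(-0.002)] ty [np.float64(0.036), np.float64(0.014), np.float64(0.011), np.float64(0.004), np.float64(0.001)] mean [0.0001 0.0076] std [0.027 0.032]
after - 72 tx [np.float64(0.006), np.float64(0.0), np.float64(-0.003), np.float64(0.0), np.float64(-0.009)] ty [np.float64(-0.029), np.float64(0.004), np.float64(0.0), np.float64(-0.006), np.float64(-0.005)] mean [-0.003  -0.0016] std [0.025 0.028]
rest 72 tx [np.float64(0.012), np.float64(-0.0), np.float64(-0.01), np.float64(0.002), np.float64(0.012)] ty [np.float64(0.002), np.float64(0.002), np.float64(-0.007), np.float64(-0.014), np.float64(0.002)] mean [ 0.001  -0.0042] std [0.027 0.032]
opening 0.03465672675703562
16.35arm.py:36: RuntimeWarning: Mean of empty slice.
  print(tag,len(s),"tx",[round(s[b==i,0].mean(),3) for i in range(5)],"ty",[round(s[b==i,1].mean(),3) for i in range(5)],"mean",s[len(s)//5:,:2].mean(0).round(4),"std",s[len(s)//5:,:2].std(0).round(3))
  ret = ret.dtype.type(ret / rcount)
```

The left case's balance stays at zero after every shake, so it doesn't rattle. I'll set it back and test the middle one.

```bash
python3 -W ignore - <<'E'
from arm import *
place("L",.0695); grasp("M"); z=lift("M"); print(z); shake("M"); print(observe()["time_s"])
E
```

```text
touch True [0.43588863 0.26935695 0.06944085]
t 19.8333
blocked False
grip 0.03475242116860931 89.44190740585327 [0.45486625 0.02216801 0.06959816] 22.6
lifted 0.03496556237743823 [ 0.78702273 -0.09734129 -5.09043501] [-0.02765251 -0.06964325 -0.00120696]
0.0695981628877096
rest 36 tx [np.float64(0.009), np.float64(-0.004), np.float64(-0.015), np.float64(nan), np.float64(nan)] ty [np.float64(-0.014), np.float64(0.004), np.float64(0.006), np.float64(nan), np.float64(nan)] mean [-0.0004  0.003 ] std [0.035 0.021]
after - 73 tx [np.float64(0.017), np.float64(0.013), np.float64(-0.012), np.float64(0.005), np.float64(0.011)] ty [np.float64(-0.079), np.float64(-0.058), np.float64(-0.044), np.float64(-0.043), np.float64(-0.044)] mean [ 0.0042 -0.0472] std [0.027 0.032]
after + 73 tx [np.float64(0.001), np.float64(-0.009), np.float64(-0.0), np.float64(0.002), np.float64(-0.016)] ty [np.float64(0.061), np.float64(0.058), np.float64(0.056), np.float64(0.056), np.float64(0.036)] mean [-0.0062  0.0509] std [0.025 0.031]
after - 72 tx [np.float64(-0.003), np.float64(0.003), np.float64(0.012), np.float64(0.026), np.float64(0.003)] ty [np.float64(-0.074), np.float64(-0.063), np.float64(-0.048), np.float64(-0.054), np.float64(-0.04)] mean [ 0.0109 -0.0509] std [0.038 0.028]
rest 72 tx [np.float64(0.002), np.float64(0.025), np.float64(0.001), np.float64(0.009), np.float64(0.001)] ty [np.float64(-0.018), np.float64(-0.027), np.float64(-0.039), np.float64(-0.024), np.float64(-0.047)] mean [ 0.0086 -0.0346] std [0.031 0.033]
opening 0.03473697287477598
30.3667
```

The middle case rattles: its moment flips between −0.05 and +0.05 N m with the side the ball was flung to. I'll set it back and test the right one.

```bash
python3 -W ignore - <<'E'
from arm import *
place("M",.0696); grasp("R"); z=lift("R"); print(z); shake("R"); place("R",z)
from vis import *
p,d=get_image("top");c=get_calibration("top");cv2.imwrite("pics/top1.png",p[:,:,::-1])
for r in lids(p,np.array(c["intrinsics"]),np.array(c["world_from_camera"])): print(np.round(r,3))
E
```

```text
touch True [0.45387133 0.02225666 0.06949669]
t 33.85
blocked False
grip 0.035056226679355484 89.25575137138367 [ 0.48072443 -0.2426996   0.06960294] 36.6833
lifted 0.03459456508840267 [ 1.47356215e-03  1.71455090e-01 -4.86731744e+00] [-0.01840865  0.01670415 -0.06127678]
0.06960293634141387
rest 36 tx [np.float64(-0.011), np.float64(0.0), np.float64(0.005), np.float64(nan), np.float64(nan)] ty [np.float64(-0.007), np.float64(0.002), np.float64(0.015), np.float64(nan), np.float64(nan)] mean [-0.0035 -0.0012] std [0.026 0.03 ]
after - 72 tx [np.float64(-0.011), np.float64(0.001), np.float64(0.008), np.float64(0.006), np.float64(-0.001)] ty [np.float64(-0.021), np.float64(-0.003), np.float64(-0.003), np.float64(-0.017), np.float64(0.01)] mean [ 0.0036 -0.0028] std [0.028 0.031]
after + 72 tx [np.float64(0.014), np.float64(-0.01), np.float64(-0.005), np.float64(0.003), np.float64(-0.006)] ty [np.float64(0.023), np.float64(0.007), np.float64(0.004), np.float64(-0.007), np.float64(0.011)] mean [-0.0046  0.0042] std [0.032 0.027]
after - 72 tx [np.float64(-0.008), np.float64(0.001), np.float64(-0.009), np.float64(-0.002), np.float64(-0.005)] ty [np.float64(-0.012), np.float64(0.003), np.float64(0.005), np.float64(0.01), np.float64(0.006)] mean [-0.0038  0.006 ] std [0.028 0.028]
rest 72 tx [np.float64(0.009), np.float64(-0.006), np.float64(-0.016), np.float64(0.021), np.float64(0.003)] ty [np.float64(0.019), np.float64(-0.015), np.float64(-0.007), np.float64(0.012), np.float64(0.006)] mean [-0.0002 -0.0011] std [0.031 0.032]
opening 0.03490258445981166
touch True [ 0.47991904 -0.24228867  0.06950512]
t 47.9167
[ 0.435  0.269 91.071 90.322 -0.753]
[4.5300e-01 2.3000e-02 9.1826e+01 9.1439e+01 6.8070e+00]
```

View pics/top1.png

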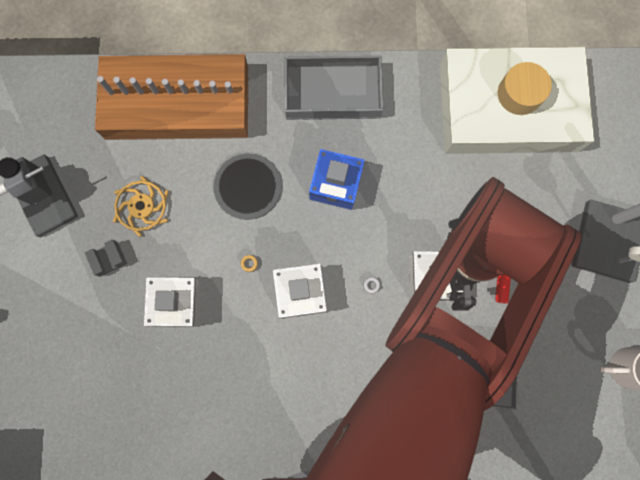

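The picture shows the left case at (169,301) and the middle one at (300,291), both back within 2 mm; the right one, under the arm, was set down where it stood and stayed balanced. Now I'll hold the middle case over the plate.

```bash
python3 - <<'E'
from arm import *
P["M"]=(.4535,.0225,.121); grasp("M"); z=lift("M"); x,y=PLATE
move_l([x,y,z+.12],.1); hold(.8)
o=observe(); print(z,o["eef_pos"],o["opening"],o["grasp_force"],o["ft_force"],o["time_s"])
import cv2
from vis import *
for n in("side","top"):
    p,d=get_image(n);c=get_calibration(n);cv2.imwrite(f"pics/{n}2.png",p[:,:,::-1])
for r in lids(p,np.array(c["intrinsics"]),np.array(c["world_from_camera"])): print(np.round(r,3))
E
```

```text
blocked False
grip 0.034837161999409186 89.80685591697693 [0.45408662 0.02248944 0.06948601] 50.8083
lifted 0.034765751947093616 [ 0.24747826  0.16713638 -5.75449817] [-0.03818318 -0.02220676  0.01542784]
0.06948600652522363 [0.6734715  0.12951308 0.18943718] 0.03462547224533165 90.13493657112122 [ 0.64930964 -0.00789052 -5.48580609] 55.975
```

View pics/side2.png

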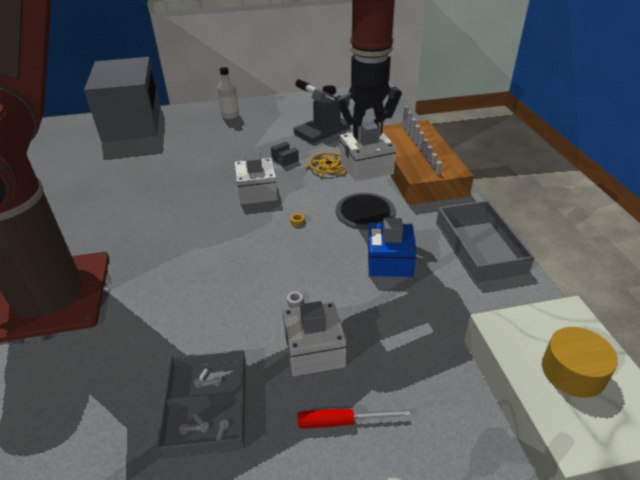

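The side view shows the middle case held upright at (368,155), above the plate at (366,210). The left case at (256,178) and the right one at (314,337) stand where they began, and the loose parts haven't moved.

```bash
python3 -c "
from plant import *
print(job_done())"
```

```text
the job is handed in; nothing more can be done
None
```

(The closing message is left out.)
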